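# Hold a lens barrel in the V-block of a lens bench for a reading

### The job

Make the small lens bench ready and hold a lens in it for a reading: first slide the detector head, which is parked over the V-block and has an upright grip on its top, away from the lamp housing until it is fully home against its end stop. Then lift the longer of the two lens barrels out of the wooden rest (leave the shorter one and the other things on the bench alone) and lay it in the V-block with its flange towards the lamp housing, hanging just outside the lamp-side end of the V. The job finishes while holding: keep the fingers on the barrel and keep pressing it down into the V with about 10 N, evenly, so that it bears on both faces; do not let go.

Things in the scene. Friction and masses are not known exactly. Their poses are not given: they have to be found in the camera images.
- lens_bench: lens bench, fixed, base plate 112 x 270 mm. Origin: on the worktop under the V-block's middle; z up; y along the optical axis: white lamp housing (96 wide, y -119 to -63 mm, 88 high), steel V-block (y -30 to 30, 58 wide, top 54 mm high), end stop plate (y 133 to 141, 48 high); x across. Guide rods of 10 mm at x -42 and 42 mm, 30 mm high
- vee_axis (a point): where the axis of a seated 40 mm barrel lies: over the middle of the V-block's length, 64 mm above the worktop; axes as the bench. The V is a rigid 90 degree groove along y, its ground faces oiled and slippery (friction 0.15), 36 mm wide at the top; the seated barrel's axis is 10 mm above the block's top and it touches each face on a line 14 mm below and 14 mm beside its axis
- vee_near: the half of the V-block with x below 0 in the bench's frame, with one V face (fixed to the bench, origin and axes as the bench's)
- vee_far: the half of the V-block with x above 0 in the bench's frame, with the other V face (fixed to the bench, origin and axes as the bench's)
- detector_head (a joint): slide of the detector head along the bench's +y, 0 to 0.095 m. It starts between 0 and 0.03, where the white head (104 wide, 46 mm long along y, top 92 mm high) stands over the V; at 0.095 it is against its end stop and clear of the V. Friction about 2.5 N; it stays where it is left
- head_grip (a point): middle of the black ribbed upright grip on top of the detector head: a post 20 mm in diameter, from 94 to 121 mm above the worktop; this point is 108.5 mm up, over the middle of the head; axes as the bench
- barrel_rest: wooden rest, fixed, 190 x 62 mm, 38 mm high, for two lens barrels that lie side by side along its y, 85 mm apart in its x, with their axes 48 mm above the worktop; the two notched boards stand at y -20 to -10 and +10 to +20 mm. Origin: middle of the underside, z up
- long_barrel_mid (a point): middle of the longer lens barrel, on its axis: dark cylinder 40 mm in diameter, 96 mm long along its y, about 0.18 kg; aluminium flange 50 mm in diameter at its -y end, 39 to 48 mm from this point. Starts 48 mm up in either place of the rest. Seated, the flange hangs 0 to 10 mm outside the V's -y end, so this point lies 0 to 9 mm towards +y of the V's middle
- long_barrel_flange (a point): middle of the longer barrel's flange, on the axis, 43.5 mm from the barrel's middle; axes as the barrel
- long_barrel: the longer lens barrel; origin and axes as point long_barrel_mid
- short_barrel_mid (a point): middle of the shorter lens barrel, 40 mm in diameter, 62 mm long along its y, with the same flange at its -y end; it stays in the rest
- vial_a: screw-cap vial standing between rest and bench, 25 mm in diameter, 60 mm high; origin under its middle
- small_beaker: small glass beaker, 60 mm wide, 70 mm high, standing at the front edge; origin under its middle
- vial_b: brown screw-cap vial standing at the front edge, 25 mm in diameter, 60 mm high; origin under its middle
Not all that is in view belongs to the job. Leave any green or purple look-alike of the long_barrel alone.

How it is judged:
By the outcome, as a careful person would: the job done as asked, in the order asked, and still so for the second after the job is handed in, while the arm keeps its last pose, push and grip.
It also fails if it takes over 58 s, if anything falls off the work surface, if the arm or the gripper's body presses on something with over 40 N, if the wrist force passes 120 N, or if a joint passes its speed limit or range.

### The arm

A 6-joint arm with a two-finger parallel gripper is mounted at the origin on a cart in front of the work surface, level with it; the furniture and walls round the work are solid. World frame = base frame: x ahead of the robot, y to its left, z up, the work surface at z = 0. Lengths are in mm, angles in rad, forces in N, time in s.
With the tool pointing down it reaches from about 350 to 875 mm from the base axis. Payload 4.2 kg.
Tool frame: the origin (TCP) lies on the mounting face of the last link; the fingertips stand 173 mm ahead of it and the grasp point (between the pads) lies 155 mm ahead of it; z points along the fingers, x is the direction in which the jaws open and shut, and the axes are right-handed (so a half turn about z gives the same grasp; the last joint's range is limited). The gripper opens to 85 mm and grips with 20 to 120 N. Pads are 22 mm wide; open, the fingers measure 114 mm over their backs; the gripper's body (76 mm by 85 mm) begins 54 mm behind the grasp point. The pads swing forward as they close: fully open they stand 13 mm farther back than shut.
Start: joints at [-1.073, 0.385, 0.008, 0, -1.194, -0.259], TCP at [147.853, -607.239, 404.712] pointing down, gripper open.
Joint ranges: [-3.14, 3.14], [-1.21, 2.06], [-1.07, 1.41], [-3.16, 2.05], [-2.99, -0.16], [-3.1, 3.1]. Speed limits (rad/s): [2.79, 2.79, 3.14, 3.14, 3.14, 3.14].

### API

Orientations are given as a unit quaternion [w, x, y, z].
In Python, from workcell import bot gives the robot as it stands.
- The arm moves only by the tool carry_out, never from a script. Its argument "rows" is a list that holds one entry, the list of rows, each a list of 7 numbers: the shift along the tool's x, y, z in mm, then the turn, a rotation vector about the tool's x, y, z in rad, then the gripper command: -1 is shut, 1 is fully open, values between are in proportion. In form: [[[x, y, z, ax, ay, az, gripper], ...]]. A call has 1 to 10 rows; each row shifts and turns the commanded pose from where the row before left it, along the tool's axes as they then stand; what a row does not reach is not made up. A row lasts 1/12 s, in which the tool goes at most 41.7 mm and 7.16 degrees, less where a joint would pass 70% of its speed; a pose out of reach is approached as far as the arm can. A call is refused whole if a number of a shift passes 41.7 or a number of a turn 0.125, either way. A call with a gripper value outside its range is refused whole. The fingers move at their own pace and stop on an object; the grip force is fixed at half the most. Time passes only in rows, so rows that do not move let the fingers close. It gives the time, the measured TCP pose, the force and the opening at its end, in the units of the state.
- bot.state(): the state, without advancing time (a new reading comes with each control period).
- bot.snapshot(name): name is "scene" or "side" or "wrist"; returns a dict with "color" (400x640x3 uint8, blue, green, red), "intrinsics" (3x3 intrinsics, pixels), "origin" and "rotation" of the camera in the world; the wrist camera has in their place "hand_eye" (4x4, takes a point from camera to tool coordinates, whose origin is the TCP and whose axes are the tool frame's). Camera axes: x right, y down, z forward; pixel columns grow to the right and rows downward; lengths in mm; the calibration is good to about 2 mm. A picture is of the moment at which its call begins: read the wrist's pose just before it. There is no depth.
- bot.finish_job(): hands the job in, once; it reports no verdict.
Trained networks look in a picture, given as the dict that the camera call returned (one of the last four; its "shot" number tells which), for a name from the list of things; names that differ only in an ending like _2 or _b are one class to them, and where a whole thing is asked for, a point or a joint stands for the part that bears it (a point fixed in the world has none). Each returns a list of dicts, best first, with "p" (0 to 1); they miss things now and then, are a little off and sometimes report something else, mostly with a low value. They report only what shows in the picture. A call takes as long as a camera call. They do not tell look-alikes from the thing itself.
- bot.find_in(query, picture): "xyz" ([x, y, z] in mm, in world coordinates, good to about 4 mm: the middle of the surface that is visible of it).
- bot.tip_of(query, picture): "xyz" ([x, y, z] in mm, in world coordinates, good to about 4 mm: a listed point, or the origin of a listed thing).
The state is a dict: "t": time; "qpos": joint angles; "dq": joint speeds; "joint_torque": joint torques, N m; "tcp_pos": TCP position; "tool_rot": TCP orientation; "contact_force": force on the tool from outside, world axes, zero at the start; "moment": the same for the moment, N m; "gripper_width": finger opening in mm.
Only numpy, scipy, OpenCV 4.12 (cv2) and the standard library are available. Lean on these libraries where they do the work, as an engineer would, in place of code of your own. Each camera call takes 0.05 s, during which the arm holds its last target. There are 200 camera calls.

## Working session

There is one attempt and no reset: what is moved stays moved. The work goes in short steps, Python scripts to look and compute and a tool call to move; the robot and the scene stay as the last step left them, time stands still between calls to the robot, and variables do not carry over. Pictures are saved under pics/ and viewed, about 8 in all and at most 12, crops included, and the job is handed in when it is done.

Besides the shell and the picture viewer there is one more tool, called after "Request:" in YAML: its name, and indented under it one key for each argument. carry_out: Moves the arm, as the interface text tells. Its arguments: {"type":"object","properties":{"rows":{"type":"array"}},"required":["rows"]}

```bash
mkdir -p pics; ls
cat > h.py <<'E'
from workcell import bot
import numpy as np, cv2
from scipy.spatial.transform import Rotation as R
def rot(s): 
    q=s["tool_rot"]; return R.from_quat([q[1],q[2],q[3],q[0]])
def cam(p,s=None):
    if "hand_eye" in p:
        T=np.eye(4);T[:3,:3]=rot(s).as_matrix();T[:3,3]=s["tcp_pos"];T=T@np.array(p["hand_eye"]);return T[:3,3],T[:3,:3]
    return np.array(p["origin"]),np.array(p["rotation"])
def proj(p,X,s=None):
    o,Rm=cam(p,s);c=Rm.T@(np.array(X)-o);u=np.array(p["intrinsics"])@c;return (u[:2]/u[2]).round(0)
E
python3 - <<'E'
from h import *
s=bot.state();print(s)
ims=[]
for n in ["scene","side"]:
    p=bot.snapshot(n);ims.append(p["color"]);cv2.imwrite(f"pics/{n}0.png",p["color"])
    print(n,np.round(p["origin"]))
    for q in ["lens_bench","vee_axis","head_grip","barrel_rest","long_barrel_mid","long_barrel_flange","short_barrel_mid","vial_a","small_beaker","vial_b"]:
        print(q,[(np.round(d["xyz"]),round(d["p"],2),proj(p,d["xyz"])) for d in bot.tip_of(q,p)[:3]])
E
```

```text
pics
{'t': 0.0, 'qpos': array([-1.07341148e+00,  3.85575620e-01,  6.58423971e-03, -4.74370616e-04,
       -1.19397805e+00, -2.58595957e-01]), 'dq': array([ 0.00024796,  0.00063952,  0.00070583,  0.00022489, -0.00174643,
       -0.00068205]), 'joint_torque': array([ 3.31687324e-04, -3.92285979e+01,  1.88401061e+01,  4.18622196e+00,
       -4.69707666e-03,  8.44286433e-06]), 'tcp_pos': array([ 147.80835332, -607.05622097,  403.59702094]), 'tool_rot': array([-9.10267655e-04,  6.17917094e-01,  7.86242479e-01,  6.32930011e-04]), 'contact_force': array([0.39155286, 0.14114226, 0.583141  ]), 'moment': array([-0.00072852,  0.02133845,  0.0345407 ]), 'gripper_width': 85.44965247155531}
scene [-458.  839.  923.]Traceback (most recent call last):
  File "<stdin>", line 8, in <module>
  File "h.py", line 11, in proj
    o,Rm=cam(p,s);c=Rm.T@(np.array(X)-o);u=np.array(p["intrinsics"])@c;return (u[:2]/u[2]).round(0)
                    ~~~~^^~~~~~~~~~~~~~~
ValueError: matmul: Input operand 1 has a mismatch in its core dimension 0, with gufunc signature (n?,k),(k,m?)->(n?,m?) (size 3 is different from 4)
```

```bash
sed -i 's|return np.array(p\["origin"\]),np.array(p\["rotation"\])|q=p["rotation"];return np.array(p["origin"]),R.from_quat([q[1],q[2],q[3],q[0]]).as_matrix()|' h.py
python3 - <<'E'
from h import *
for n in ["scene","side"]:
    p=bot.snapshot(n);cv2.imwrite(f"pics/{n}0.png",p["color"])
    print(n,np.round(p["origin"]))
    for q in ["lens_bench","vee_axis","head_grip","barrel_rest","long_barrel_mid","long_barrel_flange","short_barrel_mid","vial_a","small_beaker","vial_b"]:
        print(q,[(np.round(d["xyz"]),round(d["p"],2),proj(p,d["xyz"])) for d in bot.tip_of(q,p)[:3]])
E
```

```text
scene [-458.  839.  923.]
lens_bench [(array([556.,  78.,  -2.]), 0.67, array([241., 240.]))]
vee_axis [(array([553.,  80.,  66.]), 0.65, array([240., 223.]))]
head_grip [(array([547., 122., 107.]), 0.85, array([230., 219.]))]
barrel_rest [(array([ 513., -268.,    1.]), 0.76, array([320., 203.]))]
long_barrel_mid [(array([ 409., -698.,   22.]), 0.7, array([407., 168.])), (array([ 472., -260.,   44.]), 0.58, array([328., 198.])), (array([ 480., -417.,   20.]), 0.46, array([352., 187.]))]
long_barrel_flange [(array([ 459., -299.,   48.]), 0.84, array([337., 194.]))]
short_barrel_mid [(array([ 554., -284.,   54.]), 0.78, array([315., 185.]))]
vial_a [(array([ 596., -122.,    1.]), 0.66, array([277., 210.])), (array([360., 270.,  -2.]), 0.5, array([234., 298.]))]
small_beaker [(array([ 354., -112.,    4.]), 0.69, array([325., 238.])), (array([545., 121., 106.]), 0.62, array([230., 219.]))]
vial_b [(array([ 596., -122.,    1.]), 0.66, array([277., 210.])), (array([360., 270.,  -2.]), 0.5, array([234., 298.]))]
side [  136. -1325.   689.]
lens_bench [(array([554.,  81.,   0.]), 0.89, array
[... 422 characters left out ...]
410., -698.,   24.]), 0.76, array([360., 337.])), (array([ 477., -409.,   21.]), 0.67, array([343., 263.]))]
long_barrel_flange [(array([ 479., -457.,   28.]), 0.9, array([350., 270.])), (array([ 397., -654.,   22.]), 0.89, array([347., 326.])), (array([ 458., -303.,   50.]), 0.84, array([326., 238.]))]
short_barrel_mid [(array([ 556., -282.,   46.]), 0.73, array([353., 230.]))]
vial_a [(array([ 597., -126.,    1.]), 0.63, array([348., 219.])), (array([356., 266.,  -1.]), 0.47, array([263., 187.]))]
small_beaker [(array([ 354., -112.,   -1.]), 0.92, array([281., 229.]))]
vial_b [(array([ 597., -126.,    1.]), 0.63, array([348., 219.])), (array([356., 266.,  -1.]), 0.47, array([263., 187.]))]
```

View pics/scene0.png

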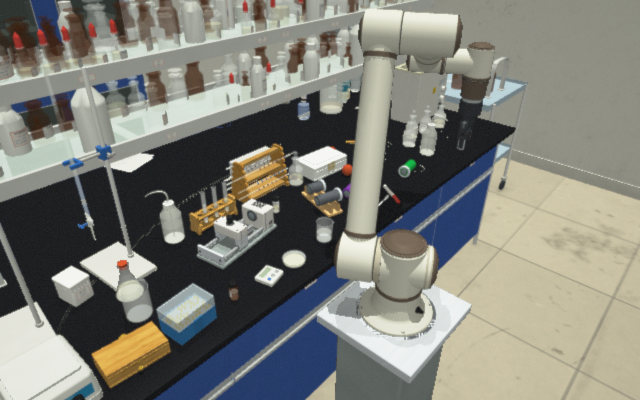

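View pics/side0.png

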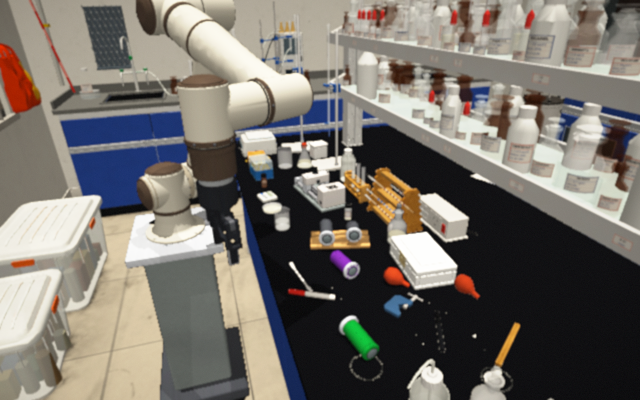

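The scene view shows the bench at about (240,235), the head with its grip at (230,219) and the rest with two dark barrels at about (322,195). A purple barrel lies at (347,190) and a green one at (407,168). The side view agrees, with the rest at (338,240). I'll turn the tool and travel past the rest.

Request:
carry_out:
  rows:
    - [[0, 0, 0, 0, 0, -0.119, 1], [0, 0, 0, 0, 0, -0.119, 1], [0, 0, 0, 0, 0, -0.119, 1], [0, 0, 0, 0, 0, -0.119, 1], [0, 0, 0, 0, 0, -0.119, 1], [0, 0, 0, 0, 0, -0.119, 1], [0, 0, 0, 0, 0, -0.119, 1], [0, 0, 0, 0, 0, -0.119, 1], [0, 0, 0, 0, 0, -0.119, 1]]

```text
t: 1.95
tcp_pos: [147.8, -607.2, 404.7]
tool_rot: [-0.0, 0.127, 0.992, 0.0]
contact_force: [0.2, -0.3, -0.1]
gripper_width: 85.6
```

Request:
carry_out:
  rows:
    - [[-20, 34, 0, 0, 0, 0, 1], [-20, 34, 0, 0, 0, 0, 1], [-20, 34, 0, 0, 0, 0, 1], [-20, 34, 0, 0, 0, 0, 1], [-20, 34, 0, 0, 0, 0, 1], [-20, 34, 0, 0, 0, 0, 1], [-20, 34, 0, 0, 0, 0, 1], [-20, 34, 0, 0, 0, 0, 1], [-20, 34, 0, 0, 0, 0, 1], [-20, 34, 0, 0, 0, 0, 1]]

```text
t: 2.78
tcp_pos: [429.8, -328.7, 405.1]
tool_rot: [0.0, 0.13, 0.992, -0.0]
contact_force: [0.9, -1.6, -0.8]
gripper_width: 85.4
```

Request:
carry_out:
  rows:
    - [[-20, 30, 0, 0, 0, 0, 1], [-10, 15, 0, 0, 0, 0, 1], [0, 0, 0, 0, 0, 0, 1]]

```text
t: 3.03
tcp_pos: [472.0, -292.3, 404.7]
tool_rot: [0.0, 0.128, 0.992, -0.0]
contact_force: [0.3, 0.2, -0.1]
gripper_width: 85.6
```

Run:
```python
from h import *
s=bot.state();print(s["t"],s["tcp_pos"],rot(s).as_matrix().round(3),s["qpos"].round(2))
p=bot.snapshot("wrist");cv2.imwrite("pics/w1.png",p["color"]);print(np.round(p["hand_eye"],2))
for q in ["barrel_rest","long_barrel_mid","long_barrel_flange","short_barrel_mid","vial_a"]:
    print(q,[(np.round(d["xyz"]),round(d["p"],2),proj(p,d["xyz"],s)) for d in bot.tip_of(q,p)[:3]])
```

```text
3.0333 [ 471.98705997 -292.28656553  404.67493041] [[-0.967  0.254  0.001]
 [ 0.254  0.967 -0.   ]
 [-0.001  0.    -1.   ]] [-0.26  0.27 -0.17 -0.   -1.14  0.01]
[[ 1.000e+00  0.000e+00 -0.000e+00  5.000e-02]
 [-0.000e+00  9.700e-01  2.600e-01 -6.559e+01]
 [ 0.000e+00 -2.600e-01  9.700e-01  3.098e+01]
 [ 0.000e+00  0.000e+00  0.000e+00  1.000e+00]]
barrel_rest [(array([ 509., -272.,    2.]), 0.67, array([293., 202.])), (array([ 460., -301.,   46.]), 0.25, array([328., 175.]))]
long_barrel_mid [(array([ 469., -262.,   46.]), 0.83, array([329., 213.])), (array([ 478., -408.,   20.]), 0.76, array([285.,  75.]))]
long_barrel_flange [(array([ 482., -450.,   26.]), 0.76, array([269.,  31.])), (array([ 462., -302.,   46.]), 0.59, array([326., 174.]))]
short_barrel_mid [(array([ 551., -283.,   46.]), 0.9, array([249., 212.]))]
vial_a [(array([ 596., -118.,    4.]), 0.65, array([262., 328.]))]
```

View pics/w1.png

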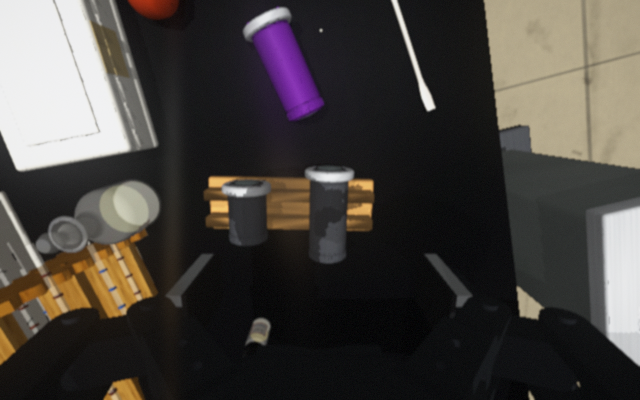

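The wrist view shows the long barrel at (329,215) with its flange up at (329,174), and the short one at (247,212). The networks agree with the picture. On to the bench.

Request:
carry_out:
  rows:
    - [[1, 36, 0, 0, 0, -0.042, 1], [2.4, 35.9, 0, 0, 0, -0.042, 1], [4, 35.8, 0, 0, 0, -0.042, 1], [5.5, 35.6, 0, 0, 0, -0.042, 1], [7, 35.3, 0, 0, 0, -0.042, 1], [8.5, 35, 0, 0, 0, -0.042, 1], [10, 34.6, 0, 0, 0, -0.042, 1], [11.4, 34.1, 0, 0, 0, -0.042, 1], [6, 17, 0, 0, 0, -0.042, 1], [0, 0, 0, 0, 0, -0.042, 1]]

```text
t: 4.17
tcp_pos: [443.5, 5.4, 405.2]
tool_rot: [0.0, -0.082, 0.997, 0.0]
contact_force: [0.3, -1.0, 0.6]
gripper_width: 85.3
```

Run:
```python
from h import *
s=bot.state();print(s["t"],s["tcp_pos"],rot(s).as_matrix().round(3),s["qpos"].round(2))
p=bot.snapshot("wrist");cv2.imwrite("pics/w2.png",p["color"])
for q in ["lens_bench","vee_axis","head_grip","detector_head","vee_near","vial_a"]:
    print(q,[(np.round(d["xyz"]),round(d["p"],2),proj(p,d["xyz"],s)) for d in bot.tip_of(q,p)[:3]])
```

```text
4.1667 [443.5456851    5.37978999 405.1848928 ] [[-0.987 -0.163  0.001]
 [-0.163  0.987  0.001]
 [-0.001  0.001 -1.   ]] [ 0.38  0.07 -0.41 -0.   -1.09 -0.22]
lens_bench [(array([553.,  75.,  -2.]), 0.58, array([221., 219.])), (array([551.,  82.,   0.]), 0.56, array([222., 225.]))]
vee_axis [(array([556.,  81.,  63.]), 0.92, array([200., 242.])), (array([551.,  77.,  -2.]), 0.3, array([223., 220.]))]
head_grip []Traceback (most recent call last):
  File "<stdin>", line 5, in <module>
ValueError: it knows: barrel_rest, head_grip, lens_bench, long_barrel, long_barrel_flange, long_barrel_mid, short_barrel_mid, small_beaker, vee_axis, vee_far, vee_near, vial
```

View pics/w2.png

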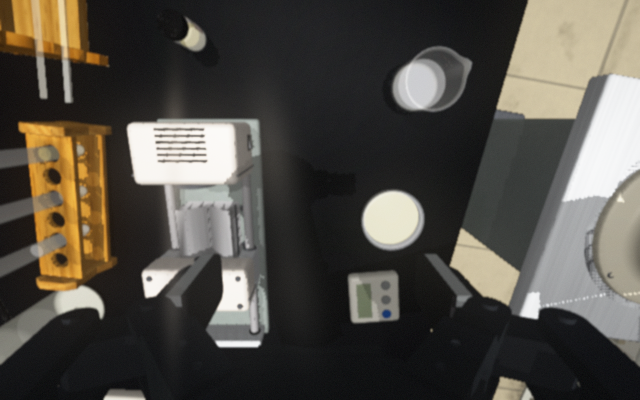

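I turned my lateral correction the wrong way, so the arm stands 110 mm short. The view still shows the bench clearly, with the V at (213,228), the lamp housing at (190,150) and the head partly behind the finger at (215,285). Next I'll go above the grip.

Request:
carry_out:
  rows:
    - [[-24.3, 19.8, 0, 0, 0, 0, 1], [-24.3, 19.8, 0, 0, 0, 0, 1], [-24.3, 19.8, 0, 0, 0, 0, 1], [-24.3, 19.8, 0, 0, 0, 0, 1], [-24.3, 19.8, 0, 0, 0, 0, 1], [0, 0, 30, 0, 0, 0, 1], [0, 0, 30, 0, 0, 0, 1], [0, 0, 0, 0, 0, 0, 1]]

```text
t: 5.03
tcp_pos: [548.2, 119.6, 338.2]
tool_rot: [-0.006, -0.077, 0.997, -0.002]
contact_force: [-0.5, -0.8, -1.4]
gripper_width: 85.2
```

Run:
```python
from h import *
s=bot.state();print(s["t"],s["tcp_pos"],rot(s).as_matrix().round(3))
p=bot.snapshot("wrist");cv2.imwrite("pics/w3.png",p["color"])
for q in ["lens_bench","vee_axis","head_grip","vee_near"]:
    print(q,[(np.round(d["xyz"]),round(d["p"],2),proj(p,d["xyz"],s)) for d in bot.tip_of(q,p)[:3]])
for n in ["scene","side"]:
    p=bot.snapshot(n);print([(np.round(d["xyz"]),round(d["p"],2)) for q in ["head_grip","vee_axis"] for d in bot.tip_of(q,p)[:2]])
```

```text
5.0333 [548.24245881 119.58719138 338.19041951] [[-0.988 -0.154 -0.013]
 [-0.154  0.988 -0.004]
 [ 0.013 -0.002 -1.   ]]
lens_bench [(array([554.,  78.,  -2.]), 0.95, array([314., 146.])), (array([549.,  87.,  -2.]), 0.61, array([318., 157.]))]
vee_axis [(array([557.,  78.,  65.]), 0.65, array([310., 154.]))]
head_grip [(array([546., 124., 111.]), 0.56, array([316., 233.]))]
vee_near [(array([556.,  82.,   2.]), 0.73, array([312., 151.]))]
[(array([546., 120., 106.]), 0.78), (array([553.,  81.,  67.]), 0.95)]
[(array([548., 125., 110.]), 0.89), (array([558.,  81.,  69.]), 0.7)]
```

View pics/w3.png

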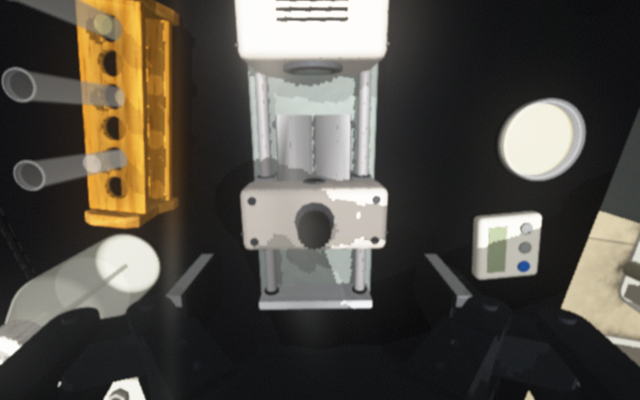

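The view shows the grip post at (315,228), centred between the open fingers, with the V at (314,148). I'll descend and close.

Request:
carry_out:
  rows:
    - [[0, 0, 25, 0, 0, 0, 1], [0, 0, 25, 0, 0, 0, 1], [0, 0, 24, 0, 0, 0, 1], [0, 0, 0, 0, 0, 0, 1], [0, 0, 0, 0, 0, 0, 0]]

```text
t: 6.0
tcp_pos: [549.3, 121.0, 270.2]
tool_rot: [-0.001, -0.08, 0.997, -0.001]
contact_force: [0.7, 0.1, 0.9]
gripper_width: 75.8
```

Request:
carry_out:
  rows:
    - [[0, 0, 0, 0, 0, 0, -1], [0, 0, 0, 0, 0, 0, -1], [0, 0, 0, 0, 0, 0, -1], [0, 0, 0, 0, 0, 0, -1], [0, 0, 0, 0, 0, 0, -1], [0, 0, 0, 0, 0, 0, -1], [0, 0, 0, 0, 0, 0, -1], [0, 0, 0, 0, 0, 0, -1]]

```text
t: 6.67
tcp_pos: [548.5, 120.7, 271.9]
tool_rot: [-0.001, -0.08, 0.997, -0.0]
contact_force: [-5.3, -0.4, 6.8]
gripper_width: 17.9
```

Request:
carry_out:
  rows:
    - [[0, 0, 0, 0, 0, 0, -1], [0, 8, 0, 0, 0, 0, -1], [0, 10, 0, 0, 0, 0, -1], [0, 10, 0, 0, 0, 0, -1], [0, 10, 0, 0, 0, 0, -1], [0, 10, 0, 0, 0, 0, -1], [0, 8, 0, 0, 0, 0, -1], [0, 2, 0, 0, 0, 0, -1], [0, 0, 0, 0, 0, 0, -1]]

```text
t: 7.42
tcp_pos: [539.1, 178.2, 271.8]
tool_rot: [-0.001, -0.08, 0.997, -0.001]
contact_force: [-7.0, -0.3, 5.8]
gripper_width: 18.0
```

Request:
carry_out:
  rows:
    - [[0, 3, 0, 0, 0, 0, -1], [0, 3, 0, 0, 0, 0, -1], [0, 2, 0, 0, 0, 0, -1], [0, 2, 0, 0, 0, 0, -1], [0, 2, 0, 0, 0, 0, -1], [0, 0, 0, 0, 0, 0, -1], [0, 0, 0, 0, 0, 0, -1]]

```text
t: 8.0
tcp_pos: [538.0, 186.7, 271.8]
tool_rot: [-0.002, -0.079, 0.997, -0.004]
contact_force: [0.9, -14.3, 6.1]
gripper_width: 18.0
```

Request:
carry_out:
  rows:
    - [[0, 1, 0, 0, 0, 0, -1], [0, 1, 0, 0, 0, 0, -1], [0, 1, 0, 0, 0, 0, -1], [0, 0, 0, 0, 0, 0, -1], [0, 0, 0, 0, 0, 0, -1]]

```text
t: 8.42
tcp_pos: [538.1, 187.5, 271.8]
tool_rot: [-0.003, -0.079, 0.997, -0.006]
contact_force: [4.3, -23.0, 5.1]
gripper_width: 18.2
```

Home: about 23 N against the stop, and the grip is about 109 mm from the V's middle (110 expected). I'll relieve the push, open and rise.

Request:
carry_out:
  rows:
    - [[0, -2, 0, 0, 0, 0, -1], [0, 0, 0, 0, 0, 0, -1], [0, 0, 0, 0, 0, 0, 1], [0, 0, 0, 0, 0, 0, 1], [0, 0, 0, 0, 0, 0, 1], [0, 0, 0, 0, 0, 0, 1], [0, 0, 0, 0, 0, 0, 1], [0, 0, 0, 0, 0, 0, 1], [0, 0, -15, 0, 0, 0, 1], [0, 0, -40, 0, 0, 0, 1]]

```text
t: 9.25
tcp_pos: [536.5, 190.7, 320.6]
tool_rot: [-0.006, -0.079, 0.997, -0.003]
contact_force: [0.0, 0.7, -0.6]
gripper_width: 85.4
```

Request:
carry_out:
  rows:
    - [[0, -10, -30, 0, 0, 0, 1], [0, -30, 0, 0, 0, 0, 1], [0, -30, 0, 0, 0, 0, 1], [0, 0, 0, 0, 0, 0, 1], [0, 0, 0, 0, 0, 0, 1]]

```text
t: 9.67
tcp_pos: [549.2, 121.1, 355.9]
tool_rot: [0.0, -0.078, 0.997, 0.0]
contact_force: [-0.1, 0.3, -0.3]
gripper_width: 85.4
```

Run:
```python
from h import *
s=bot.state();print(s["t"],s["tcp_pos"],rot(s).as_matrix().round(3),s["contact_force"].round(1))
p=bot.snapshot("wrist");cv2.imwrite("pics/w4.png",p["color"])
for q in ["lens_bench","vee_axis","head_grip","vee_near"]:
    print(q,[(np.round(d["xyz"]),round(d["p"],2),proj(p,d["xyz"],s)) for d in bot.tip_of(q,p)[:3]])
# overlay of hypothesised bench
o=np.array([555.7,79]);a=np.radians(9.3);ex=np.array([np.cos(a),np.sin(a)]);ey=np.array([-ex[1],ex[0]])
im=p["color"].copy()
for x,y,z in [(-29,-30,54),(29,-30,54),(-29,30,54),(29,30,54),(-18,-30,54),(18,-30,54),(-18,30,54),(18,30,54),(0,-30,36),(0,30,36),(0,110,121),(-52,87,92),(52,87,92)]:
    u=proj(p,[*(o+x*ex+y*ey),z],s); cv2.circle(im,(int(u[0]),int(u[1])),2,(0,0,255),-1)
cv2.imwrite("pics/w4o.png",im)
```

```text
9.6667 [549.15811773 121.0513621  355.88088371] [[-0.988 -0.156  0.   ]
 [-0.156  0.988  0.   ]
 [-0.     0.    -1.   ]] [-0.1  0.3 -0.3]
lens_bench [(array([553.,  79.,  -3.]), 0.61, array([321., 144.]))]
vee_axis [(array([558.,  80.,  59.]), 0.91, array([316., 150.]))]
head_grip [(array([538., 187., 113.]), 0.72, array([320., 305.]))]
vee_near [(array([554.,  86.,   1.]), 0.74, array([319., 151.]))]
```

View pics/w4o.png

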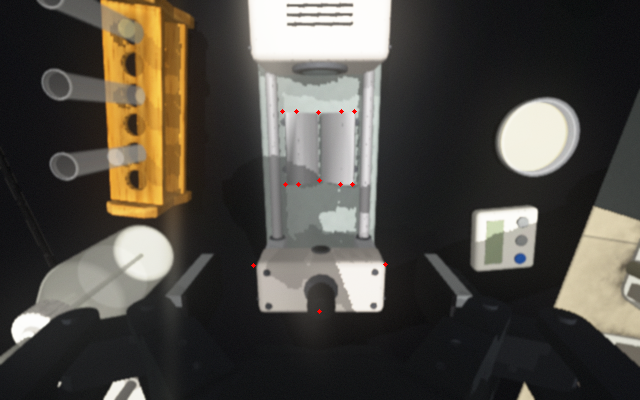

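The overlay of the assumed bench pose (555.7, 79, yaw 9.3°) falls on the V-block's edges and groove at (319,113) to (320,182), and the head stands home at (320,280). Now back to the rest.

Request:
carry_out:
  rows:
    - [[14, -37.9, 0, 0, 0, 0, 1], [14, -37.9, 0, 0, 0, 0, 1], [14, -37.9, 0, 0, 0, 0, 1], [14, -37.9, 0, 0, 0, 0, 1], [14, -37.9, 0, 0, 0, 0, 1], [14, -37.9, 0, 0, 0, 0, 1], [14, -37.9, 0, 0, 0, 0, 1], [14, -37.9, 0, 0, 0, 0, 1], [14, -37.9, 0, 0, 0, 0, 1], [14, -37.9, 0, 0, 0, 0, 1]]

```text
t: 10.75
tcp_pos: [470.7, -275.6, 355.8]
tool_rot: [0.0, -0.08, 0.997, -0.0]
contact_force: [0.6, 0.0, 1.1]
gripper_width: 85.8
```

Request:
carry_out:
  rows:
    - [[0, 0, 5, 0, 0, 0.105, 1], [0, 0, 5, 0, 0, 0.105, 1], [0, 0, 5, 0, 0, 0.105, 1], [0, 0, 5, 0, 0, 0.105, 1], [0, 0, 0, 0, 0, 0, 1], [0, 0, 0, 0, 0, 0, 1]]

```text
t: 11.25
tcp_pos: [471.3, -274.0, 335.4]
tool_rot: [-0.0, 0.128, 0.992, 0.0]
contact_force: [-0.0, -0.3, 0.9]
gripper_width: 85.5
```

Run:
```python
from h import *
s=bot.state();print(s["t"],s["tcp_pos"],rot(s).as_matrix().round(3))
p=bot.snapshot("wrist")
for q in ["barrel_rest","long_barrel_mid","long_barrel_flange","short_barrel_mid"]:
    print(q,[(np.round(d["xyz"]),round(d["p"],2),proj(p,d["xyz"],s)) for d in bot.tip_of(q,p)[:2]])
o=np.array([469.5,-261]);a=np.radians(-15);ex=np.array([np.cos(a),np.sin(a)]);ey=np.array([-ex[1],ex[0]])
im=p["color"].copy()
for x,y,z in [(-20,-39,48),(20,-39,48),(-20,48,48),(20,48,48),(-25,-48,48),(25,-48,48),(0,0,68),(0,48,68),(0,-39,68),(0,-39,73)]:
    u=proj(p,[*(o+x*ex+y*ey),z],s); cv2.circle(im,(int(u[0]),int(u[1])),1,(0,0,255),-1)
cv2.imwrite("pics/w5o.png",cv2.resize(im[60:340,160:480],None,fx=2.4,fy=2.1))
```

```text
11.25 [ 471.31480062 -273.95895087  335.40104192] [[-0.967  0.255 -0.001]
 [ 0.255  0.967  0.   ]
 [ 0.001 -0.    -1.   ]]
barrel_rest [(array([ 511., -268.,   -1.]), 0.8, array([280., 206.])), (array([ 463., -303.,   44.]), 0.49, array([319., 165.]))]
long_barrel_mid [(array([ 476., -409.,   21.]), 0.91, array([269.,  38.])), (array([ 470., -263.,   46.]), 0.62, array([323., 214.]))]
long_barrel_flange [(array([ 459., -302.,   47.]), 0.84, array([324., 165.]))]
short_barrel_mid [(array([ 552., -282.,   48.]), 0.87, array([223., 217.]))]
```

View pics/w5o.png

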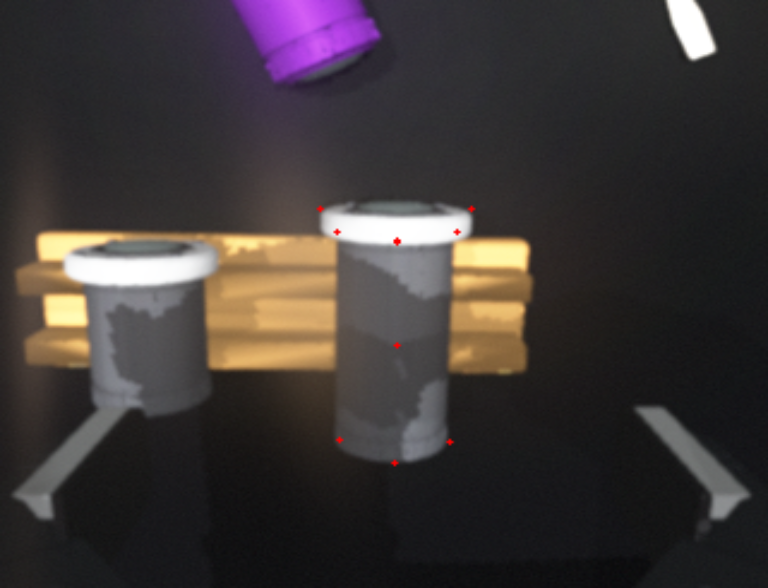

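The overlay of the barrel (469.5, -261, yaw -15°) matches its edges and both ends within about 1–2 mm; it is dark with a bright flange up at (395,225). I'll descend to grasp, part-open so as to clear the short barrel.

Request:
carry_out:
  rows:
    - [[5, 9, 0, 0, 0, 0, 0.5], [0, 0, 20, 0, 0, 0, 0.5], [0, 0, 28, 0, 0, 0, 0.5], [0, 0, 28, 0, 0, 0, 0.5], [0, 0, 28, 0, 0, 0, 0.5], [0, 0, 14, 0, 0, 0, 0.5], [0, 0, 6, 0, 0, 0, 0.5], [0, 0, 0, 0, 0, 0, 0.5], [0, 0, 0, 0, 0, 0, 0.5]]

```text
t: 12.25
tcp_pos: [468.9, -264.2, 212.4]
tool_rot: [0.001, 0.13, 0.992, -0.0]
contact_force: [0.7, 0.3, -0.1]
gripper_width: 63.7
```

Request:
carry_out:
  rows:
    - [[0, 0, 0, 0, 0, 0, -1], [0, 0, 0, 0, 0, 0, -1], [0, 0, 0, 0, 0, 0, -1], [0, 0, 0, 0, 0, 0, -1], [0, 0, 0, 0, 0, 0, -1], [0, 0, 0, 0, 0, 0, -1], [0, 0, 0, 0, 0, 0, -1]]

```text
t: 12.83
tcp_pos: [468.9, -264.5, 213.5]
tool_rot: [0.002, 0.13, 0.992, -0.0]
contact_force: [-0.7, 1.5, 6.4]
gripper_width: 38.2
```

Request:
carry_out:
  rows:
    - [[0, 0, -5, 0, 0, 0, -1], [0, 0, -10, 0, 0, 0, -1], [0, 0, -25, 0, 0, 0, -1], [0, 0, -30, 0, 0, 0, -1], [0, 0, -30, 0, 0, 0, -1], [0, 0, -18, 0, 0, 0, -1], [0, 0, 0, 0, 0, 0, -1], [0, 0, 0, 0, 0, 0, -1], [0, 0, 0, 0, 0, 0, -1]]

```text
t: 13.58
tcp_pos: [467.6, -264.2, 328.7]
tool_rot: [-0.001, 0.13, 0.991, 0.0]
contact_force: [-0.1, -0.2, -2.5]
gripper_width: 38.3
```

Run:
```python
from h import *
s=bot.state();print(s["t"],s["tcp_pos"],rot(s).as_matrix().round(3),s["contact_force"],s["gripper_width"])
p=bot.snapshot("wrist")
cv2.imwrite("pics/w6.png",p["color"])
T=np.array(p["hand_eye"]);print(T[:3,3])
im=p["color"].copy()
# expected barrel outline in tool frame: mid at (0,3,zb)
for zb in [163]:
  for x,y,z in [(-20,-39,0),(20,-39,0),(-20,48,0),(20,48,0),(-25,-48,0),(25,-48,0),(0,48,20),(0,48,-20)]:
    c=np.linalg.inv(T)@[x,y+3,zb+z,1];u=np.array(p["intrinsics"])@c[:3];u=u/u[2];cv2.circle(im,(int(u[0]),int(u[1])),1,(0,0,255),-1)
cv2.imwrite("pics/w6o.png",cv2.resize(im[60:340,160:480],None,fx=2.4,fy=2.1))
```

```text
13.5833 [ 467.64855779 -264.15774109  328.71305484] [[-0.966  0.259 -0.002]
 [ 0.259  0.966  0.001]
 [ 0.002  0.001 -1.   ]] [-0.10993315 -0.15484372 -2.47180131] 38.25868985215979
[ 5.00553354e-02 -6.55863852e+01  3.09780012e+01]
```

View pics/w6o.png

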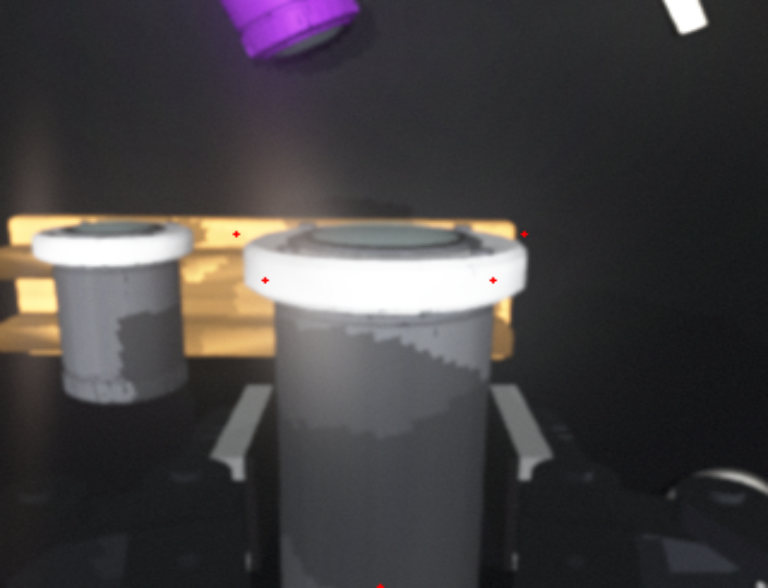

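The barrel is held level, with the fingers closed at 38 mm; its axis is about 165.5 mm ahead of the TCP, flange at (385,265) towards the tool's -y. I'll carry it over the V.

Request:
carry_out:
  rows:
    - [[0.3, 20, 0, 0, 0, 0, -1], [0.4, 38, 0, 0, 0, 0, -1], [0.4, 38, 0, 0, 0, 0, -1], [0.4, 38, 0, 0, 0, 0, -1], [0.4, 38, 0, 0, 0, 0, -1], [0.4, 38, 0, 0, 0, 0, -1], [0.4, 38, 0, 0, 0, 0, -1], [0.4, 38, 0, 0, 0, 0, -1], [0.4, 38, 0, 0, 0, 0, -1], [0.4, 31.6, 0, 0, 0, 0, -1]]

```text
t: 14.47
tcp_pos: [556.5, 82.6, 327.9]
tool_rot: [-0.001, 0.13, 0.992, -0.001]
contact_force: [0.1, -1.0, -1.9]
gripper_width: 37.6
```

Request:
carry_out:
  rows:
    - [[0, 0, 0, 0, 0, -0.106, -1], [0, 0, 0, 0, 0, -0.106, -1], [0, 0, 0, 0, 0, -0.106, -1], [0, 0, 0, 0, 0, -0.106, -1], [0, 0, 0, 0, 0, 0, -1], [0, 0, 0, 0, 0, 0, -1], [0, 0, 0, 0, 0, 0, -1]]

```text
t: 15.05
tcp_pos: [556.3, 80.1, 328.7]
tool_rot: [-0.001, -0.08, 0.997, -0.0]
contact_force: [0.8, 0.0, -1.6]
gripper_width: 38.0
```

Run:
```python
from h import *
s=bot.state();print(s["t"],s["tcp_pos"],rot(s).as_matrix().round(3),s["contact_force"].round(2),s["moment"].round(2),s["gripper_width"])
for n in ["scene","side"]:
    p=bot.snapshot(n)
    print(n,[(q,np.round(d["xyz"]),round(d["p"],2)) for q in ["long_barrel_mid","long_barrel_flange","vee_axis"] for d in bot.tip_of(q,p)[:3] if d["xyz"][1]>-100])
```

```text
15.05 [556.32002112  80.05660357 328.72704909] [[-0.987 -0.16  -0.002]
 [-0.16   0.987 -0.001]
 [ 0.002 -0.    -1.   ]] [ 0.84  0.01 -1.58] [-0.01  0.02  0.02] 37.98306893640906
scene [('long_barrel_mid', array([557.,  87., 160.]), 0.85), ('long_barrel_flange', array([560.,  45., 161.]), 0.71), ('vee_axis', array([555.,  79.,  67.]), 0.62)]
side [('long_barrel_mid', array([556.,  86., 160.]), 0.45), ('long_barrel_flange', array([560.,  37., 166.]), 0.6), ('vee_axis', array([559.,  81.,  68.]), 0.97), ('vee_axis', array([538., 190., 112.]), 0.28)]
```

Request:
carry_out:
  rows:
    - [[0, 0, 25, 0, 0, 0, -1], [0, 0, 25, 0, 0, 0, -1], [0, 0, 23, 0, 0, 0, -1], [0, 0, 12, 0, 0, 0, -1], [0, 0, 5, 0, 0, 0, -1], [0, 0, 0, 0, 0, 0, -1], [0, 0, 0, 0, 0, 0, -1]]

```text
t: 16.03
tcp_pos: [556.9, 80.3, 240.3]
tool_rot: [0.001, -0.082, 0.997, 0.0]
contact_force: [-0.4, -0.4, -1.6]
gripper_width: 38.2
```

Run:
```python
from h import *
s=bot.state();print(s["t"],s["tcp_pos"],rot(s).as_matrix().round(3),s["contact_force"].round(2),s["moment"].round(2))
p=bot.snapshot("side");cv2.imwrite("pics/s7.png",cv2.resize(p["color"][100:260,220:420],None,fx=4,fy=3.75,interpolation=cv2.INTER_CUBIC))
```

```text
16.0333 [556.90794762  80.3236088  240.3343316 ] [[-0.987 -0.163  0.001]
 [-0.163  0.987  0.   ]
 [-0.001 -0.    -1.   ]] [-0.44 -0.35 -1.6 ] [-0.03 -0.03 -0.01]
```

View pics/s7.png

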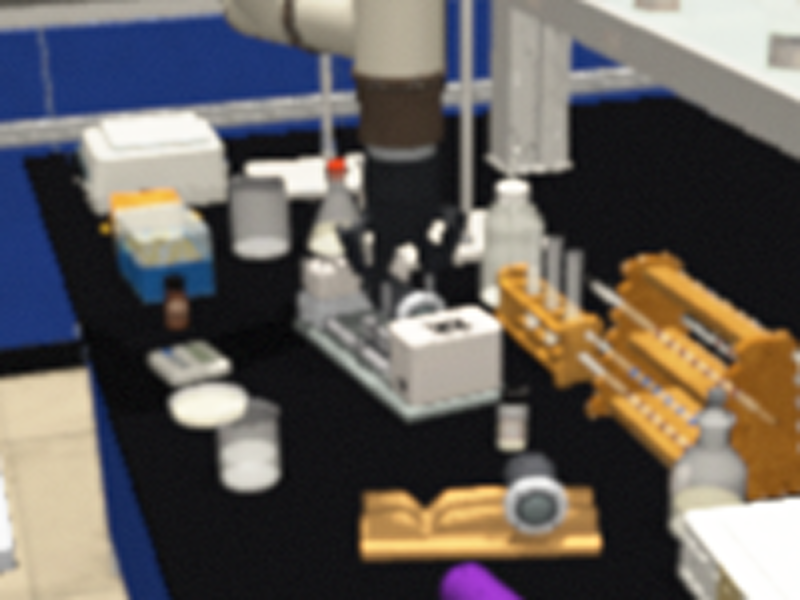

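The side view shows the flange at (420,303) just behind the lamp housing, and the short barrel still in the rest at (535,500). I'll lower slowly.

Request:
carry_out:
  rows:
    - [[0, 0, 3, 0, 0, 0, -1], [0, 0, 3, 0, 0, 0, -1], [0, 0, 2, 0, 0, 0, -1], [0, 0, 1, 0, 0, 0, -1], [0, 0, 0, 0, 0, 0, -1], [0, 0, 0, 0, 0, 0, -1]]

```text
t: 16.58
tcp_pos: [556.0, 80.0, 230.7]
tool_rot: [-0.001, -0.081, 0.997, -0.0]
contact_force: [-1.7, 0.3, -0.6]
gripper_width: 37.9
```

Request:
carry_out:
  rows:
    - [[0, 0, 1, 0, 0, 0, -1], [0, 0, 0.5, 0, 0, 0, -1], [0, 0, 0, 0, 0, 0, -1], [0, 0, 0, 0, 0, 0, -1]]

```text
t: 16.92
tcp_pos: [555.6, 79.8, 229.9]
tool_rot: [-0.001, -0.082, 0.997, -0.0]
contact_force: [-5.6, -1.7, 6.9]
gripper_width: 38.1
```

Request:
carry_out:
  rows:
    - [[0.4, 0, 0, 0, 0, 0, -1], [0.4, 0, 0, 0, 0, 0, -1], [0, 0, 0, 0, 0, 0, -1], [0, 0, 0, 0, 0, 0, -1]]

```text
t: 17.25
tcp_pos: [555.3, 79.8, 229.9]
tool_rot: [-0.001, -0.082, 0.997, -0.0]
contact_force: [-5.2, -1.2, 6.0]
gripper_width: 38.1
```

```bash
cat > st.py <<'E'
from h import *
s=bot.state();f=s["contact_force"];M=rot(s)
print(s["t"],s["tcp_pos"].round(2),"F world",f.round(2),"F tool",M.inv().apply(f).round(2),"M tool",M.inv().apply(s["moment"]).round(3),s["gripper_width"],M.as_matrix().round(4)[2])
E
python3 st.py
```

```text
17.25 [555.29  79.76 229.87] F world [-5.15 -1.23  5.95] F tool [ 5.29 -0.38 -5.95] M tool [-0.042  1.411 -0.012] 38.06938171332765 [ 1.e-03 -5.e-04 -1.e+00]
```

Request:
carry_out:
  rows:
    - [[0.5, 0, 0, 0, 0, 0, -1], [0.5, 0, 0, 0, 0, 0, -1], [0, 0, 0, 0, 0, 0, -1], [0, 0, 0, 0, 0, 0, -1], [0, 0, 0, 0, 0, 0, -1]]

```text
t: 17.67
tcp_pos: [554.9, 79.8, 229.8]
tool_rot: [0.0, -0.082, 0.997, -0.0]
contact_force: [-2.7, -2.6, 6.1]
gripper_width: 38.0
```

```bash
python3 st.py
```

```text
17.6667 [554.89  79.76 229.84] F world [-2.65 -2.59  6.05] F tool [ 3.04 -2.13 -6.05] M tool [ 0.332  0.951 -0.072] 38.02761239647544 [-8.e-04 -3.e-04 -1.e+00]
```

Request:
carry_out:
  rows:
    - [[0.5, 0, 0, 0, 0, 0, -1], [0.3, 0, 0, 0, 0, 0, -1], [0, 0, 0, 0, 0, 0, -1], [0, 0, 0, 0, 0, 0, -1], [0, 0, 0, 0, 0, 0, -1]]

```text
t: 18.08
tcp_pos: [554.5, 79.8, 229.8]
tool_rot: [0.001, -0.082, 0.997, 0.0]
contact_force: [-1.6, -2.7, 4.7]
gripper_width: 38.1
```

```bash
python3 st.py
python3 - <<'E'
from h import *
p=bot.snapshot("wrist");cv2.imwrite("pics/w8.png",p["color"])
E
python3 st.py
```

```text
18.0833 [554.53  79.82 229.81] F world [-1.62 -2.68  4.67] F tool [ 2.03 -2.38 -4.67] M tool [ 0.599  0.299 -0.182] 38.05469328906651 [-2.2e-03 -1.0e-04 -1.0e+00]
18.1333 [554.53  79.84 229.78] F world [-1.56 -2.58  5.42] F tool [ 1.95 -2.29 -5.43] M tool [ 0.575  0.274 -0.141] 37.71058652820675 [-2.2e-03 -1.0e-04 -1.0e+00]
```

View pics/w8.png

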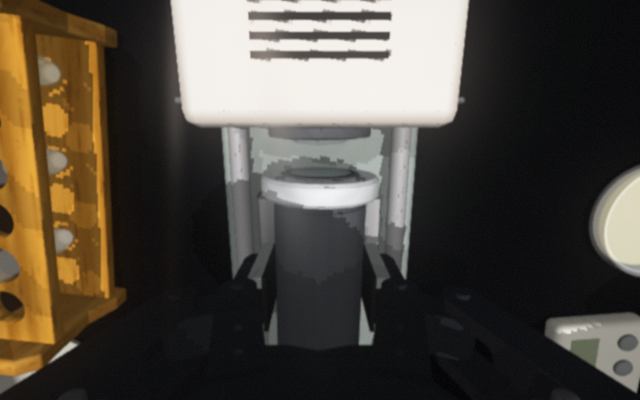

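The view shows the flange at (320,185) outside the V-block's lamp-side end, with the block's top visible beside the barrel at (268,215) and (370,215). An axial force of -2.4 N suggests the flange may be rubbing on the block end, so I'll shift 3 mm towards the lamp and also correct sideways.

Request:
carry_out:
  rows:
    - [[0.3, -1, 0, 0, 0, 0, -1], [0.3, -1, 0, 0, 0, 0, -1], [0, -1, 0, 0, 0, 0, -1], [0, 0, 0, 0, 0, 0, -1], [0, 0, 0, 0, 0, 0, -1], [0, 0, 0, 0, 0, 0, -1]]

```text
t: 18.63
tcp_pos: [554.7, 77.3, 229.8]
tool_rot: [0.002, -0.082, 0.997, 0.0]
contact_force: [1.5, 2.5, 4.4]
gripper_width: 37.9
```

```bash
python3 st.py
python3 - <<'E'
from h import *
s=bot.state()
p=bot.snapshot("wrist");im=p["color"].copy()
o=np.array([555.0,79.5]);a=np.radians(9.3);ex=np.array([np.cos(a),np.sin(a)]);ey=np.array([-ex[1],ex[0]])
P=lambda x,y,z:proj(p,[*(o+x*ex+y*ey),z],s)
for b in [0,4.5,9]: print(b,"flange face L,R",P(-25,b-48,64),P(25,b-48,64),"inner",P(-25,b-39,64),P(25,b-39,64),"top inner",P(0,b-39,89))
for q in [(-29,-30,54),(29,-30,54)]: print("block",P(*q))
for q in ["long_barrel_flange","long_barrel_mid"]: print(q,[(np.round(d["xyz"]),round(d["p"],2)) for d in bot.tip_of(q,p)[:2]])
for q in [(-29,-30,54),(29,-30,54)]:
    u=P(*q);cv2.circle(im,(int(u[0]),int(u[1])),1,(0,0,255),-1)
cv2.imwrite("pics/w9.png",cv2.resize(im[120:270,220:420],None,fx=4,fy=4,interpolation=cv2.INTER_CUBIC))
E
```

```text
18.6333 [554.66  77.25 229.79] F world [1.53 2.55 4.42] F tool [-1.94  2.26 -4.41] M tool [-0.726 -0.734 -0.161] 37.895056466482814 [-3.5e-03  6.0e-04 -1.0e+00]
0 flange face L,R [377. 169.] [259. 168.] inner [376. 190.] [260. 189.] top inner [318. 204.]
4.5 flange face L,R [377. 179.] [259. 179.] inner [376. 200.] [260. 199.] top inner [317. 216.]
9 flange face L,R [376. 190.] [260. 189.] inner [375. 210.] [261. 209.] top inner [317. 228.]
block [380. 204.]
block [256. 204.]
long_barrel_flange [(array([564.,  38.,  64.]), 0.61)]
long_barrel_mid [(array([550.,  81.,  63.]), 0.83)]
```

View pics/w9.png

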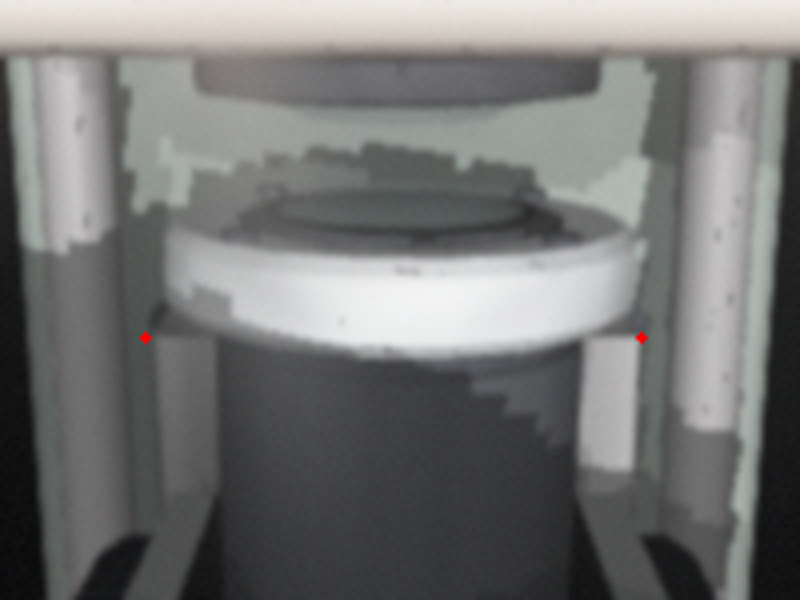

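The block end drawn at (146,337) and (642,337) matches the picture. The flange hangs about 4–5 mm outside it, mid-range, so the axial force is only friction. I'll balance the side force and raise the press.

Request:
carry_out:
  rows:
    - [[-0.2, 0.5, 0.3, 0, 0, 0, -1], [-0.1, 0.3, 0.5, 0, 0, 0, -1], [0, 0, 0, 0, 0, 0, -1], [0, 0, 0, 0, 0, 0, -1], [0, 0, 0, 0, 0, 0, -1], [0, 0, 0, 0, 0, 0, -1]]

```text
t: 19.28
tcp_pos: [554.7, 77.4, 229.7]
tool_rot: [0.001, -0.082, 0.997, -0.0]
contact_force: [1.5, 0.7, 9.9]
gripper_width: 38.0
```

```bash
python3 st.py
```

```text
19.2833 [554.69  77.38 229.7 ] F world [1.48 0.7  9.93] F tool [-1.6   0.44 -9.92] M tool [-0.132 -0.481 -0.197] 37.98310760013732 [-2.6e-03 -6.0e-04 -1.0e+00]
```

Request:
carry_out:
  rows:
    - [[-0.3, 0, 0, 0, 0, 0, -1], [0, 0, 0, 0, 0, 0, -1], [0, 0, 0, 0, 0, 0, -1], [0, 0, 0, 0, 0, 0, -1], [0, 0, 0, 0, 0, 0, -1], [0, 0, 0, 0, 0, 0, -1]]

```text
t: 19.78
tcp_pos: [554.8, 77.4, 229.7]
tool_rot: [0.001, -0.082, 0.997, -0.0]
contact_force: [0.5, 0.8, 10.6]
gripper_width: 38.2
```

```bash
python3 st.py
```

```text
19.7833 [554.82  77.43 229.72] F world [ 0.5   0.81 10.59] F tool [ -0.65   0.71 -10.59] M tool [-0.122 -0.286 -0.227] 38.157065913587836 [-2.1e-03 -6.0e-04 -1.0e+00]
```

Request:
carry_out:
  rows:
    - [[0, 0, 0, 0, 0, 0, -1], [0, 0, 0, 0, 0, 0, -1], [0, 0, 0, 0, 0, 0, -1], [0, 0, 0, 0, 0, 0, -1], [0, 0, 0, 0, 0, 0, -1], [0, 0, 0, 0, 0, 0, -1], [0, 0, 0, 0, 0, 0, -1], [0, 0, 0, 0, 0, 0, -1]]

```text
t: 20.45
tcp_pos: [554.8, 77.4, 229.7]
tool_rot: [0.001, -0.082, 0.997, -0.0]
contact_force: [1.4, 0.4, 10.0]
gripper_width: 37.9
```

```bash
python3 st.py
python3 - <<'E'
from h import *
for n in ["scene","side"]:
    p=bot.snapshot(n)
    print(n,[(q,np.round(d["xyz"]),round(d["p"],2)) for q in ["long_barrel_mid","long_barrel_flange","short_barrel_mid","head_grip","vial_a","small_beaker"] for d in bot.tip_of(q,p)[:3]])
E
python3 st.py
```

```text
20.45 [554.81  77.39 229.69] F world [1.41 0.36 9.98] F tool [-1.47  0.12 -9.97] M tool [-0.134 -0.331 -0.163] 37.86252508154715 [-2.e-03 -6.e-04 -1.e+00]
scene [('long_barrel_mid', array([556.,  83.,  63.]), 0.62), ('long_barrel_mid', array([ 405., -701.,   21.]), 0.61), ('long_barrel_flange', array([561.,  42.,  64.]), 0.61), ('long_barrel_flange', array([ 398., -660.,   25.]), 0.53), ('short_barrel_mid', array([ 555., -284.,   48.]), 0.59), ('head_grip', array([533., 191., 107.]), 0.72), ('vial_a', array([360., 269.,  -5.]), 0.61), ('vial_a', array([ 598., -122.,    0.]), 0.54), ('small_beaker', array([ 352., -113.,    1.]), 0.71)]
side [('long_barrel_mid', array([ 409., -697.,   22.]), 0.83), ('long_barrel_mid', array([ 476., -411.,   20.]), 0.67), ('long_barrel_mid', array([553.,  81.,  60.]), 0.56), ('long_barrel_flange', array([ 400., -655.,   25.]), 0.58), ('long_barrel_flange', array([ 478., -456.,   24.]), 0.56), ('long_barrel_flange', array([559.,  38.,  65.]), 0.38), ('short_barrel_mid', array([ 558., -284.,   47.]), 0.75), ('head_grip', array([539., 187., 110.]), 0.66), ('vial_a', array([ 599., -124.,   -0.]), 0.7), ('vial_a', array([ 512., -273.,    2.]), 0.57), ('vial_a', array([360., 265.,   1.]), 0.38), ('small_beaker', array([ 352., -108.,   -2.]), 0.56), ('small_beaker', array([555.,  78.,  -1.]), 0.36)]
21.15 [554.81  77.41 229.7 ] F world [ 1.27  0.43 10.2 ] F tool [ -1.35   0.21 -10.2 ] M tool [-0.103 -0.373 -0.229] 37.562593824508426 [-2.e-03 -6.e-04 -1.e+00]
```

Request:
carry_out:
  rows:
    - [[-0.3, 0, 0, 0, 0, 0, -1], [0, 0, 0, 0, 0, 0, -1], [0, 0, 0, 0, 0, 0, -1], [0, 0, 0, 0, 0, 0, -1], [0, 0, 0, 0, 0, 0, -1], [0, 0, 0, 0, 0, 0, -1], [0, 0, 0, 0, 0, 0, -1], [0, 0, 0, 0, 0, 0, -1]]

```text
t: 21.82
tcp_pos: [554.9, 77.4, 229.7]
tool_rot: [0.001, -0.082, 0.997, -0.0]
contact_force: [-0.1, 0.4, 10.3]
gripper_width: 37.9
```

```bash
python3 st.py; python3 -c "
from h import *
for i in range(4): bot.snapshot('side'); s=bot.state(); print(s['contact_force'].round(2))
"
```

```text
21.8167 [554.94  77.44 229.69] F world [-0.12  0.37 10.35] F tool [  0.04   0.38 -10.35] M tool [-0.234 -0.132 -0.241] 37.86214092018094 [-1.4e-03 -7.0e-04 -1.0e+00]
[ 1.12  0.69 11.03]
[ 0.61 -0.42 10.87]
[ 0.3   1.16 10.82]
[ 0.23 -0.22  9.77]
```

The press is steady at about 10.5 N down with about 0.5 N sideways, so I'm handing in.

```bash
python3 -c "
from h import *
print(bot.finish_job()); s=bot.state(); print(s['t'],s['contact_force'].round(2))"
```

```text
the job is handed in; nothing more can be done
None
the job is handed in; nothing more can be done
```

I handed the job in at about 22 s of the 58 s allowed, with the long barrel seated in the V and the fingers still pressing it down.

- **Detector head:** I gripped its post and slid it away from the lamp until it met about 23 N against the end stop. The post then stood about 109 mm from the V's middle (110 mm expected), and the camera views agreed.
- **Barrel:** I lifted the longer barrel from the rest and laid it in the V with its flange towards the lamp. The wrist picture put the flange about 4–5 mm outside the lamp-side end before a last small shift. The networks' later readings suggest about 2–3 mm; all are within the allowed 0–9 mm.
- **Hold:** The last readings showed 9.8–11.0 N downwards, with 0.1–1.1 N sideways and up to about 1.2 N along the axis. The barrel therefore bears nearly evenly on both faces. The gripper stayed shut on it at about 38 mm.
- **Other things:** The short barrel, vials, beaker and look-alike barrels are where they were, as far as the cameras showed.

**Checks that disagreed:** While I was centring the barrel, the wrist moments were larger than the side forces alone explain. They fell to about 0.1–0.25 N m by the end. I also misjudged one sideways move on the way to the bench by about 110 mm; it touched nothing and I corrected it.

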